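# Turn the locking key until it drops into its slot

## Robot

A 6-joint arm with a two-finger parallel gripper is mounted at the origin on a cart in front of the work surface, level with it; the furniture and walls round the work are solid. World frame = base frame: x ahead of the robot, y to its left, z up, the work surface at z = 0. Lengths are in m, angles in rad, forces in N, time in s.
With the tool pointing down it reaches from about 0.35 to 0.975 m from the base axis. Payload 4.9 kg.
Tool frame: the origin (TCP) lies at the very end of the fingers, on their centre line; the grasp point (between the pads) lies 19 mm behind it (manip.hold_point_z is the distance from the TCP to the grasp point, in m); z points along the fingers, y is the direction in which the jaws open and shut (so a half turn about z gives the same grasp; the last joint's range is limited). The gripper opens to 85 mm and grips with 20 to 120 N. Pads are 22 mm wide; open, the fingers measure 114 mm over their backs; the gripper's body (76 mm by 85 mm) begins 54 mm behind the grasp point. The pads swing forward as they close: fully open they stand 13 mm farther back than shut.
Start: joints at [-1.402, 0.053, 1.613, -0, 1.476, -0.119], TCP at [0.177, -0.599, 0.231] pointing down, gripper open.
Joint ranges: [-3.01, 3.01], [-1.01, 2.22], [0.06, 2.58], [-1.02, 4.17], [0.09, 2.62], [-3.14, 3.14]. Speed limits (rad/s): [2.57, 2.57, 3.14, 3.14, 3.14, 3.14].

## Interface

Orientations are given as a unit quaternion [w, x, y, z].
In Python, from plant import monitor, grab_frame, camera_params, ticket, manip gives the robot as it stands.
- The arm moves only by the tool play_rows, never from a script. Its argument "commands" is a list of rows, each an object of numbers: "dx", "dy", "dz": the shift along the tool's x, y, z in cm; "rx", "ry", "rz": the turn, a rotation vector about the tool's x, y, z in rad; "claw": the closure, from 0 (fully open) to 1 (shut). In form: [{"dx": .., "dy": .., "dz": .., "rx": .., "ry": .., "rz": .., "claw": ..}, ...]. A call has 1 to 5 rows; each row is the pose to reach, as a shift and turn from the pose measured when the call began, along the tool's axes at that moment; what a row does not reach only later rows make up. A row lasts 1/10 s, in which the tool goes at most 50 mm and 8.59 degrees, less where a joint would pass 70% of its speed; a pose out of reach is approached as far as the arm can. A call with a gripper value outside its range is refused whole. The fingers move at their own pace and stop on an object; the grip force is fixed at half the most. Time passes only in rows, so rows that repeat a pose let the fingers close. It gives the time, the measured TCP pose, the force and the opening at its end, in the units of the state.
- monitor.state(): the state, without advancing time (a new reading comes with each control period).
- grab_frame(name): name is "side" or "top" or "wrist"; returns the picture (480x640x3 uint8, blue, green, red); there is no depth.
- camera_params(name): a dict with "fx", "fy", "cx", "cy" (pixels), "rvec" (rotation vector, rad) and "tvec" (3), from world to camera coordinates, as OpenCV has them; the wrist camera has in their place "tool_from_camera" (4x4, takes a point from camera to tool coordinates, whose origin is the TCP and whose axes are the flange's). Camera axes: x right, y down, z forward; pixel columns grow to the right and rows downward; lengths in m; the calibration is good to about 2 mm. The wrist camera is an equidistant fisheye: a pixel r from the principal point sees the ray r / f radians off the axis. A picture is of the moment at which its call begins: read the wrist's pose just before it. camera_params takes no time and is no camera call.
- ticket.job_done(): hands the job in, once; it reports no verdict.
The state is a dict: "time": time; "joint_pos": joint angles; "joint_vel": joint speeds; "joint_efforts": joint torques, N m; "tool_pos": TCP position; "tool_rot": TCP orientation; "contact_force": force on the tool from outside, world axes, zero at the start; "ft_torque": the same for the moment, N m; "gripper_width": opening from 0.0 (shut) to 1.0 (fully open).
Only numpy, scipy, OpenCV 4.12 (cv2) and the standard library are available. Lean on these libraries where they do the work, as an engineer would, in place of code of your own. Each camera call takes 0.05 s, during which the arm holds its last target.

## Task

The orange-handled key stands crosswise in the aluminium socket and rides high. Pressing down lightly, turn it in line with the orange marks until its tongue drops into the slot and its collar rests on the socket rim, then let go. Leave the black-handled spare key in its parking block.

Things in the scene. Friction and masses are not known exactly. Their poses are not given: they have to be found in the camera images.
- key: Steel key with orange T handle, 0.25 kg, loose. Origin: centre of its underside, z up. Tongue 36 (x) x 9 (y) mm, 13 high; round spigot d 45 up to z = 34 mm; collar d 58 to z = 39 mm; neck; T bar. It starts upright in the socket's bore, tongue on the shoulder across the slot, origin 22 mm above the socket's, its x turned 40 to 80 degrees counterclockwise from the slot. A half turn makes no difference.
- key_bar (a point): Centre of the key's orange T bar, on the key's axis, 66 mm above its origin; axes as the key's. The bar is 60 mm along x (parallel to the tongue), 16 mm along y (grip across this) and 22 mm high; the collar's top is 27 mm below this point.
- socket: Aluminium socket, fixed. Foot plate 108 (x) x 80 x 8 mm; round body d 76, rim at z = 44 mm. Origin: centre of its underside. Bore d 48 down to a shoulder at z = 22 mm; in the shoulder a slot along x, 18 mm wide, 14 deep. Orange marks on rim and plate lie along the slot. The tongue drops in when about 8 degrees or less off line; then the collar rests on the rim, key origin 10 mm above the socket's (a 12 mm drop).
- spare_key: Spare key, the same but with a black T handle; origin and axes as for the orange key. It stands, collar on rim, in a grey plastic parking block (foot plate 96 x 80 mm, rim 44 mm high) fixed to the worktop.
There are look-alikes about, which are no part of the job. What is shaped like the key but pink or red is not meant.

How it is judged:
By the outcome, as a careful person would: the job done as asked, in the order asked, and still so for the second after the job is handed in, with the robot touching nothing.
It also fails if it takes over 32 s, if anything falls off the work surface, if the arm or the gripper's body presses on something with over 40 N, if the wrist force passes 120 N, or if a joint passes its speed limit or range.

## Working session

There is one attempt and no reset: what is moved stays moved. The work goes in short steps, Python scripts to look and compute and a tool call to move; the robot and the scene stay as the last step left them, time stands still between calls to the robot, and variables do not carry over. Pictures are saved under pics/ and viewed, and the job is handed in when it is done.

Besides the shell and the picture viewer there is one more tool, called after ">>>" as name(argument=value, ...), one argument or row to a line, values as JSON. play_rows: Moves the arm, as the interface text tells. Its arguments: {"type":"object","properties":{"commands":{"type":"array"}},"required":["commands"]}

```bash
mkdir -p pics; ls
python3 - <<'E'
from plant import monitor, grab_frame, camera_params, ticket, manip
import cv2
s=monitor.state();print(s)
for n in("top","side","wrist"):
    cv2.imwrite(f"pics/{n}0.png",grab_frame(n));print(n,camera_params(n))
print(manip.hold_point_z)
E
```

```text
pics
{'time': 0.0, 'joint_pos': array([-1.40201876e+00,  5.33855503e-02,  1.61428523e+00, -1.46388615e-05,
        1.47601231e+00, -1.19009348e-01]), 'joint_vel': array([ 0.00201911, -0.00091566,  0.00178042, -0.000693  ,  0.00035428,
       -0.00161012]), 'joint_efforts': array([-8.32963306e-04, -3.93686056e+01, -3.70175636e+01, -2.03799304e-04,
        6.88548724e-03,  1.86503655e-05]), 'tool_pos': array([ 0.17727968, -0.59868026,  0.23005048]), 'tool_rot': array([-1.04471286e-03,  9.89664546e-01,  1.43398025e-01, -3.32902203e-05]), 'contact_force': array([ 0.21764918,  0.43673232, -0.52450122]), 'ft_torque': array([ 0.05235714, -0.0268583 , -0.01765158]), 'gripper_width': 1.001997036878879}
top {'fx': 570.8166997162888, 'fy': 570.8166997162888, 'cx': 321.69993253961366, 'cy': 244.2394234586386, 'rvec': array([ 2.20661776, -2.19147026,  0.07504016]), 'tvec': array([0.06659254, 0.45492753, 0.9183136 ])}
side {'fx': 520.4165684594101, 'fy': 520.4165684594101, 'cx': 315.64200224162977, 'cy': 240.2903687143786, 'rvec': array([ 0.56849261,  2.84343722, -0.85744702]), 'tvec': array([ 0.36144463, -0.16448646,  1.07966347])}
wrist {'fx': 371.64829954431775, 'fy': 371.64829954431775, 'cx': 321.0842254615771, 'cy': 240.17734932428706, 'tool_from_camera': array([[-1.40030933e-03, -9.64684558e-01, -2.63404142e-01,
         6.63995774e-02],
       [ 9.99998916e-01, -1.23077796e-03, -8.08625550e-04,
        -4.31323653e-04],
       [ 4.55876569e-04, -2.63404988e-01,  9.64685236e-01,
        -1.41553649e-01],
       [ 0.00000000e+00,  0.00000000e+00,  0.00000000e+00,
         1.00000000e+00]])}
0.0187
```

View pics/top0.png

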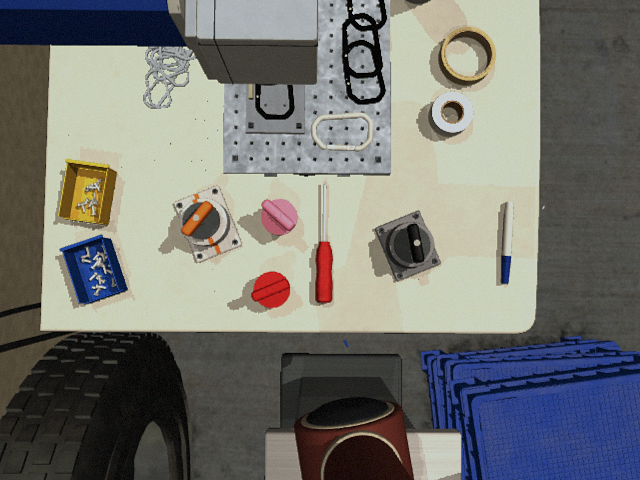

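View pics/side0.png

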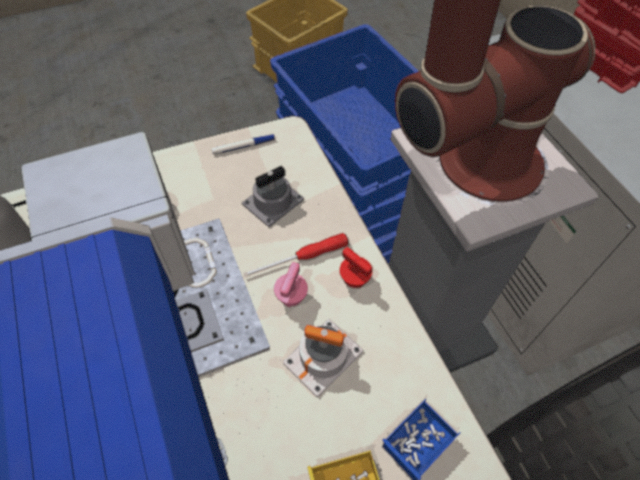

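View pics/wrist0.png

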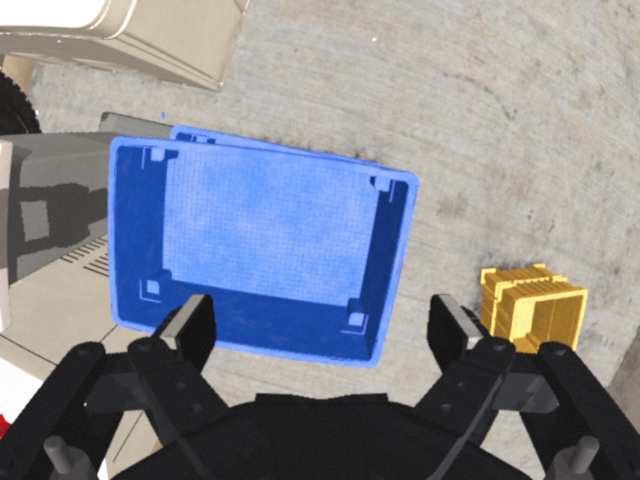

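The orange key stands at top-view (198,218) and side-view (325,336). The socket's orange marks are at about (190,189) and (222,250) in the top view. The spare is at (408,243). The pink and red look-alikes are nearby. Next I measure.

```bash
cat > h.py <<'E'
import numpy as np,cv2
from plant import camera_params
def ray(n,uv):
    p=camera_params(n);R=cv2.Rodrigues(p['rvec'])[0];t=p['tvec']
    d=R.T@np.array([(uv[0]-p['cx'])/p['fx'],(uv[1]-p['cy'])/p['fy'],1]);return -R.T@t,d
def onz(n,uv,z):
    o,d=ray(n,uv);return o+d*(z-o[2])/d[2]
def tri(a,b):
    (o1,d1),(o2,d2)=a,b
    s=np.linalg.lstsq(np.c_[d1,-d2],o2-o1,rcond=None)[0]
    p,q=o1+s[0]*d1,o2+s[1]*d2;return (p+q)/2,np.linalg.norm(p-q)
def comps(im,mn=6):
    h=cv2.cvtColor(im,cv2.COLOR_BGR2HSV)
    m=cv2.inRange(h,(6,130,90),(17,255,255))
    n,l,st,c=cv2.connectedComponentsWithStats(m)
    return [(l==i,st[i],c[i]) for i in range(1,n) if st[i][4]>=mn],m
E
python3 - <<'E'
from h import *
for n in("top","side"):
    im=cv2.imread(f"pics/{n}0.png");cs,m=comps(im)
    for k,st,c in cs:
        if n=="top" and not(150<c[0]<260 and 170<c[1]<280): continue
        if n=="side" and not(270<c[0]<380 and 300<c[1]<410): continue
        r=cv2.minAreaRect(np.argwhere(k)[:,::-1].astype(np.float32));print(n,st,c.round(1),r, *[onz(n,c,z).round(4) for z in(.008,.044,.093)])
    x,y=(150,170) if n=="top" else (265,300)
    cv2.imwrite(f"pics/{n}c.png",cv2.resize(im[y:y+110,x:x+120],None,fx=5,fy=5,interpolation=cv2.INTER_CUBIC))
E
```

```text
top [193 194   6  10  38] [195.4 198.2] ((195.5, 198.5), (4.438772678375244, 9.370742797851562), 9.462322235107422) [0.5288 0.2773 0.008 ] [0.5239 0.2697 0.044 ] [0.5173 0.2594 0.093 ]
top [181 201  32  35 406] [196.5 218. ] ((196.45123291015625, 218.06097412109375), (11.400686264038086, 40.13665771484375), 38.65980911254883) [0.4963 0.2749 0.008 ] [0.4927 0.2674 0.044 ] [0.4878 0.2573 0.093 ]
top [207 237   8   8  35] [210.4 240.6] ((210.30003356933594, 240.60003662109375), (7.602630138397217, 4.4721360206604), 63.43495178222656) [0.4593 0.2516 0.008 ] [0.4571 0.245  0.044 ] [0.4542 0.2361 0.093 ]
top [214 244   7  10  39] [217.  248.6] ((217.00001525878906, 248.50003051757812), (8.944271087646484, 4.0249223709106445), 63.43495178222656) [0.4463 0.2406 0.008 ] [0.4446 0.2344 0.044 ] [0.4423 0.2261 0.093 ]
side [305 325  41  21 451] [324.4 335.3] ((324.2405700683594, 335.17047119140625), (40.588653564453125, 14.1486234664917), 11.689370155334473) [0.4712 0.2272 0.008 ] [0.4779 0.2412 0.044 ] [0.487  0.2602 0.093 ]
side [300 359  11  19  49] [305.2 368.6] ((305.435546875, 368.16754150390625), (4.523136138916016, 20.3900089263916), 21.037511825561523) [0.5215 0.2673 0.008 ] [0.526  0.2795 0.044 ] [0.532 0.296 0.093]
```

View pics/topc.png

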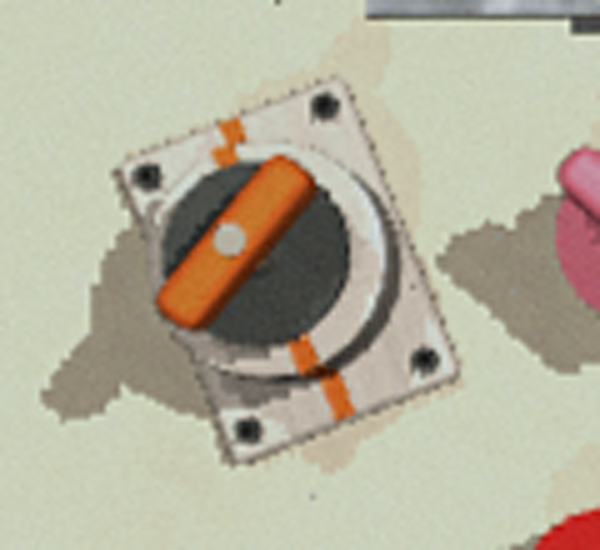

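View pics/sidec.png

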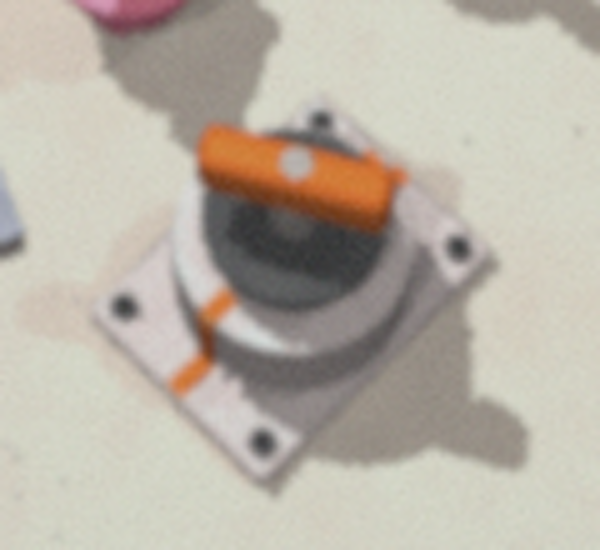

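Run:
```python
from h import *
P=lambda a,b,x,y:(x+a/5-.4,y+b/5-.4)
T=lambda a,b,z:onz("top",P(a,b,150,170),z);S=lambda a,b,z:onz("side",P(a,b,265,300),z)
t=[T(*p,.008) for p in((324,106),(148,177),(425,358),(248,430))]
s=[S(*p,.008) for p in((262,442),(124,306),(458,247),(321,119))]
for q in(t,s):
    print(np.array(q).round(4)); print(np.mean(q,0).round(4))
a=lambda d:np.degrees(np.arctan2(d[1],d[0]))
print("socket ang top",a(t[0]-t[2]),a(t[1]-t[3]), "marks",a(T(235,130,.008)-T(340,398,.008)))
print("side",[round(a(s[i]-s[j]),1) for i in range(4) for j in range(4) if i!=j])
print("dot",T(230,240,.099),S(296,163,.099),tri(ray("top",P(230,240,150,170)),ray("side",P(296,163,265,300))))
print("bar top",a(T(290,168,.096)-T(180,310,.096)),"side",a(S(222,147,.096)-S(380,195,.096)))
```

```text
[[0.5413 0.2465 0.008 ]
 [0.5174 0.3037 0.008 ]
 [0.4586 0.2121 0.008 ]
 [0.4347 0.2694 0.008 ]]
[0.488  0.2579 0.008 ]
[[0.5162 0.3031 0.008 ]
 [0.5399 0.2457 0.008 ]
 [0.433  0.2687 0.008 ]
 [0.456  0.2104 0.008 ]]
[0.4863 0.257  0.008 ]
socket ang top 22.567139139048066 22.474957365274896 marks 22.213222546536986
side [np.float64(112.4), np.float64(22.5), np.float64(57.0), np.float64(-67.6), np.float64(-12.1), np.float64(22.8), np.float64(-157.5), np.float64(167.9), np.float64(111.6), np.float64(-123.0), np.float64(-157.2), np.float64(-68.4)]
dot [0.48768585 0.25740821 0.099     ] [0.48699404 0.25765816 0.099     ] (array([0.48734463, 0.25754321, 0.09910921]), np.float64(0.0007319454903196288))
bar top -36.729566469467585 side -40.69174135804761
```

```bash
cat >> h.py <<'E'
from plant import monitor
from scipy.spatial.transform import Rotation as Ro
def goal(pos,yh,show=True):
    "yh: desired world heading of tool y, deg, tool down"
    s=monitor.state();q=s['tool_rot'];R=Ro.from_quat([q[1],q[2],q[3],q[0]])
    y=np.array([np.cos(np.radians(yh)),np.sin(np.radians(yh)),0]);z=np.array([0,0,-1.]);x=np.cross(y,z)
    G=Ro.from_matrix(np.c_[x,y,z])
    d=R.inv().apply(np.array(pos)-s['tool_pos'])*100; r=(R.inv()*G).as_rotvec()
    yy=R.apply([0,1,0]);print("t",s['time'],"pos",s['tool_pos'].round(4),"yh",np.degrees(np.arctan2(yy[1],yy[0])).round(2),"F",s['contact_force'].round(1),"M",s['ft_torque'].round(2),"w",round(s['gripper_width'],3))
    print("  cm",d.round(2),"rot",r.round(3),"q6",s['joint_pos'].round(2))
E
python3 -c "
from h import *
goal((.30,-.40,.24),-40);goal((.42,-.2,.24),0)"
```

```text
t 0.15 pos [ 0.1773 -0.5988  0.2303] yh -73.51 F [-0.   1.1 -0.1] M [ 0.01 -0.03 -0.  ] w 1.004
  cm [ 17.41 -15.58  -0.94] rot [-0.002 -0.001 -0.585] q6 [-1.4   0.05  1.61 -0.    1.48 -0.12]
t 0.15 pos [ 0.1773 -0.5988  0.2303] yh -73.51 F [-0.   1.1 -0.1] M [ 0.01 -0.03 -0.  ] w 1.004
  cm [ 34.59 -31.35  -0.91] rot [-1.000e-03 -1.000e-03 -1.283e+00] q6 [-1.4   0.05  1.61 -0.    1.48 -0.12]
```

>>> play_rows(
  commands=[
    {"dx": 3.5,"dy": -3.1,"dz": -0.2,"rx": 0,"ry": 0,"rz": -0.12,"claw": 0},
    {"dx": 7,"dy": -6.2,"dz": -0.4,"rx": 0,"ry": 0,"rz": -0.24,"claw": 0},
    {"dx": 10.5,"dy": -9.4,"dz": -0.6,"rx": 0,"ry": 0,"rz": -0.36,"claw": 0},
    {"dx": 14,"dy": -12.5,"dz": -0.8,"rx": 0,"ry": 0,"rz": -0.48,"claw": 0},
    {"dx": 17.4,"dy": -15.6,"dz": -1,"rx": 0,"ry": 0,"rz": -0.6,"claw": 0},
  ],
)

```text
time: 0.65
tool_pos: [0.3005, -0.398, 0.2403]
tool_rot: [-0.001, 0.902, 0.431, 0.0]
contact_force: [0.9, -1.1, -0.4]
gripper_width: 0.999
```

```bash
python3 -c "
from h import *
goal((.42,-.2,.24),-5)"
```

```text
t 0.65 pos [ 0.3005 -0.398   0.2403] yh -38.87 F [ 0.9 -1.1 -0.4] M [ 0.   -0.05 -0.01] w 0.999
  cm [22.92 -3.12  0.07] rot [-0.001 -0.002 -0.591] q6 [-1.07 -0.26  1.89  0.    1.52 -0.4 ]
```

>>> play_rows(
  commands=[
    {"dx": 4.6,"dy": -0.6,"rx": 0,"ry": 0,"dz": 0,"rz": -0.12,"claw": 0},
    {"dx": 9.2,"dy": -1.2,"dz": 0,"rx": 0,"ry": 0,"rz": -0.24,"claw": 0},
    {"dx": 13.8,"dy": -1.8,"dz": 0,"rx": 0,"ry": 0,"rz": -0.36,"claw": 0},
    {"dx": 18.4,"dy": -2.4,"dz": 0,"rx": 0,"ry": 0,"rz": -0.48,"claw": 0},
    {"dx": 22.9,"dy": -3.1,"dz": 0,"rx": 0,"ry": 0,"rz": -0.6,"claw": 0},
  ],
)

```text
time: 1.15
tool_pos: [0.4205, -0.1984, 0.2405]
tool_rot: [-0.001, 0.733, 0.681, 0.001]
contact_force: [0.5, -0.5, 0.2]
gripper_width: 1.0
```

```bash
python3 -c "
from h import *
goal((.45,.02,.23),30)"
```

```text
t 1.15 pos [ 0.4205 -0.1984  0.2405] yh -4.22 F [ 0.5 -0.5  0.2] M [-0.04 -0.02 -0.03] w 1.0
  cm [22.    1.33  1.09] rot [ 0.    -0.002 -0.597] q6 [-0.6  -0.35  1.96  0.    1.53 -0.53]
```

>>> play_rows(
  commands=[
    {"dx": 4.4,"dy": 0.3,"rx": 0,"ry": 0,"dz": 0.2,"rz": -0.12,"claw": 0},
    {"dx": 8.8,"dy": 0.5,"dz": 0.4,"rx": 0,"ry": 0,"rz": -0.24,"claw": 0},
    {"dx": 13.2,"dy": 0.8,"dz": 0.6,"rx": 0,"ry": 0,"rz": -0.36,"claw": 0},
    {"dx": 17.6,"dy": 1.1,"dz": 0.8,"rx": 0,"ry": 0,"rz": -0.48,"claw": 0},
    {"dx": 22,"dy": 1.3,"dz": 1,"rx": 0,"ry": 0,"rz": -0.6,"claw": 0},
  ],
)

```text
time: 1.65
tool_pos: [0.4495, 0.0219, 0.2307]
tool_rot: [-0.0, 0.497, 0.868, 0.001]
contact_force: [0.3, 0.8, 0.5]
gripper_width: 1.002
```

```bash
python3 -c "
from h import *
goal((.4873,.2575,.20),51.3)"
```

```text
t 1.65 pos [0.4495 0.0219 0.2307] yh 30.44 F [0.3 0.8 0.5] M [-0.02  0.02 -0.  ] w 1.002
  cm [18.39 15.19  3.12] rot [ 0.001 -0.001 -0.364] q6 [-0.12 -0.39  2.    0.    1.53 -0.65]
```

>>> play_rows(
  commands=[
    {"dx": 3.6,"dy": 3,"rx": 0,"ry": 0,"dz": 0.6,"rz": -0.07,"claw": 0},
    {"dx": 7.2,"dy": 6,"dz": 1.2,"rx": 0,"ry": 0,"rz": -0.14,"claw": 0},
    {"dx": 10.8,"dy": 9,"dz": 1.8,"rx": 0,"ry": 0,"rz": -0.21,"claw": 0},
    {"dx": 14.6,"dy": 12.1,"dz": 2.4,"rx": 0,"ry": 0,"rz": -0.29,"claw": 0},
    {"dx": 18.4,"dy": 15.2,"dz": 3.1,"rx": 0,"ry": 0,"rz": -0.364,"claw": 0},
  ],
)

```text
time: 2.15
tool_pos: [0.4872, 0.2597, 0.1999]
tool_rot: [0.0, 0.33, 0.944, 0.001]
contact_force: [0.2, 0.1, 0.5]
gripper_width: 0.992
```

Run:
```python
from h import *
from plant import grab_frame
goal((.4873,.2575,.10),51.3)
im=grab_frame("wrist");cv2.imwrite("pics/w1.png",im)
goal((.4873,.2575,.10),51.3)
```

```text
t 2.15 pos [0.4872 0.2597 0.1999] yh 51.49 F [0.2 0.1 0.5] M [-0.02 -0.04  0.01] w 0.992
  cm [-0.15 -0.18  9.99] rot [ 0.002 -0.001  0.003] q6 [ 0.35 -0.1   1.82  0.    1.42 -0.54]
t 2.2 pos [0.4865 0.2653 0.198 ] yh 51.86 F [-3.6  1.3 -1.2] M [0.04 0.11 0.  ] w 0.998
  cm [-0.6  -0.6   9.79] rot [ 0.004 -0.005  0.01 ] q6 [ 0.36 -0.09  1.81  0.01  1.42 -0.54]
```

View pics/w1.png

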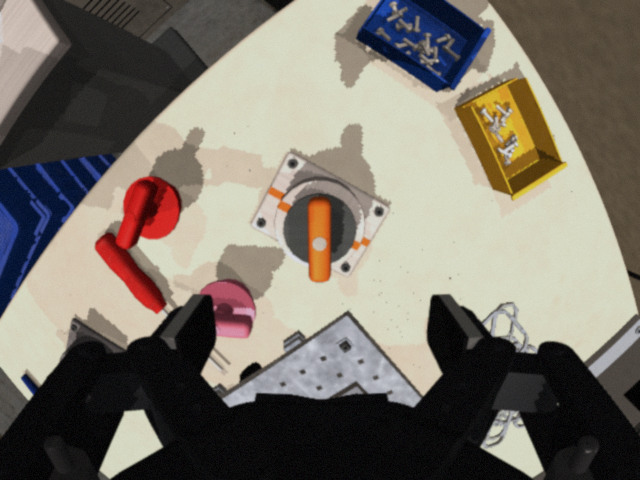

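The wrist view shows the bar at (319,240), nearly vertical, so the jaws line up with it. The orange marks are at (279,198) and (363,243). I descend partway and measure again once settled.

>>> play_rows(
  commands=[
    {"dx": -0.6,"dy": -0.6,"dz": 2,"rx": 0,"ry": 0,"rz": 0,"claw": 0},
    {"dx": -0.6,"dy": -0.6,"dz": 4,"rx": 0,"ry": 0,"rz": 0,"claw": 0},
    {"dx": -0.6,"dy": -0.6,"dz": 5,"rx": 0,"ry": 0,"rz": 0,"claw": 0},
    {"dx": -0.6,"dy": -0.6,"dz": 5,"rx": 0,"ry": 0,"rz": 0,"claw": 0},
  ],
)

```text
time: 2.6
tool_pos: [0.4861, 0.2567, 0.1457]
tool_rot: [-0.003, 0.327, 0.945, 0.001]
contact_force: [0.3, -0.2, 0.3]
gripper_width: 1.005
```

```bash
cat >> h.py <<'E'
from plant import grab_frame
def wz(uv,z,s):
    p=camera_params("wrist");T=p['tool_from_camera'];v=np.array([uv[0]-p['cx'],uv[1]-p['cy']]);r=np.linalg.norm(v);th=r/p['fx']
    d=np.r_[v/r*np.sin(th),np.cos(th)];q=s['tool_rot'];R=Ro.from_quat([q[1],q[2],q[3],q[0]])
    o=s['tool_pos']+R.apply(T[:3,3]);d=R.apply(T[:3,:3]@d);return o+d*(z-o[2])/d[2]
E
python3 - <<'E'
from h import *
s=monitor.state()
im=grab_frame("wrist");cv2.imwrite("pics/w2.png",im)
cs,m=comps(im,15)
for k,st,c in cs:
    if st[4]>400:
        r=cv2.minAreaRect(np.argwhere(k)[:,::-1].astype(np.float32));print("rect",r)
        pts=cv2.boxPoints(r);e=sorted([(np.linalg.norm(pts[i]-pts[(i+1)%4]),i) for i in range(4)])
        A,B=[(pts[i]+pts[(i+1)%4])/2 for _,i in e[:2]]
        a,b=wz(A,.093,s),wz(B,.093,s);print(a,b,(a+b)/2,np.degrees(np.arctan2(*(b-a)[1::-1])))
    else: print(c.round(1),st,wz(c,.008,s).round(4),wz(c,.044,s).round(4))
goal((.4873,.2575,.071),51.3)
E
```

```text
[272.  202.4] [263 195  20  15 152] [0.4457 0.2408 0.008 ] [0.4443 0.2481 0.044 ]
[281.1 219.3] [273 212  18  15 143] [0.4603 0.2379 0.008 ] [0.457  0.2455 0.044 ]
rect ((324.0, 263.0), (102.0, 28.0), 90.0)
[0.46368588 0.2764756  0.093     ] [0.51072624 0.23960173 0.093     ] [0.48720606 0.25803866 0.093     ] -38.09209568326738
[377.5 260.2] [374 256   9   9  49] [0.5332 0.2769 0.008 ] [0.5205 0.2796 0.044 ]
[367.4 266.2] [363 261  10  11  63] [0.5322 0.2676 0.008 ] [0.5197 0.2714 0.044 ]
t 2.65 pos [0.487  0.2569 0.1473] yh 51.84 F [0.2 0.5 0.5] M [-0.02  0.02 -0.05] w 1.004
  cm [-0.03  0.05  7.63] rot [ 0.002 -0.006  0.009] q6 [ 0.35 -0.06  1.87  0.01  1.33 -0.56]
```

View pics/w2.png

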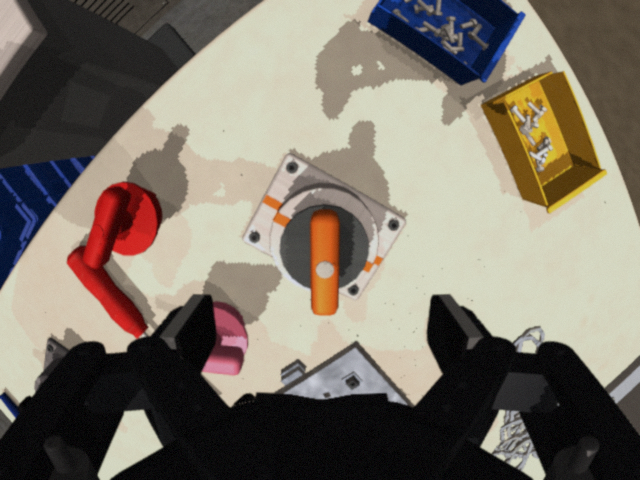

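The bar is at (324,263) in the wrist view and measures -38.1°. Centre and angle agree with the other views, and the marks run at 22.4°. Now I go down around the bar.

>>> play_rows(
  commands=[
    {"dx": 0,"dy": 0.06,"dz": 2.5,"rx": 0,"ry": -0.005,"rz": 0,"claw": 0},
    {"dx": 0,"dy": 0.06,"dz": 5,"rx": 0,"ry": -0.005,"rz": 0,"claw": 0},
    {"dx": 0,"dy": 0.06,"dz": 7,"rx": 0,"ry": -0.005,"rz": 0,"claw": 0},
    {"dx": 0,"dy": 0.06,"dz": 7.6,"rx": 0,"ry": -0.005,"rz": 0,"claw": 0},
    {"dx": 0,"dy": 0.06,"dz": 7.6,"rx": 0,"ry": -0.005,"rz": 0,"claw": 0},
  ],
)

```text
time: 3.15
tool_pos: [0.4873, 0.2576, 0.0716]
tool_rot: [-0.0, 0.327, 0.945, 0.001]
contact_force: [0.0, -0.4, 0.6]
gripper_width: 1.001
```

Run:
```python
from h import *
goal((.4873,.2577,.071),51.9)
```

```text
t 3.15 pos [0.4873 0.2576 0.0716] yh 51.82 F [ 0.  -0.4  0.6] M [-0.01  0.    0.02] w 1.001
  cm [0.   0.01 0.06] rot [ 0.002 -0.001 -0.001] q6 [ 0.35  0.03  1.92  0.    1.19 -0.56]
```

>>> play_rows(
  commands=[
    {"dx": 0,"dy": 0,"dz": 0,"rx": 0,"ry": 0,"rz": 0,"claw": 0.6},
    {"dx": 0,"dy": 0,"dz": 0,"rx": 0,"ry": 0,"rz": 0,"claw": 1},
    {"dx": 0,"dy": 0,"dz": 0,"rx": 0,"ry": 0,"rz": 0,"claw": 1},
    {"dx": 0,"dy": 0,"dz": 0,"rx": 0,"ry": 0,"rz": 0,"claw": 1},
    {"dx": 0,"dy": 0,"dz": 0,"rx": 0,"ry": 0,"rz": 0,"claw": 1},
  ],
)

```text
time: 3.65
tool_pos: [0.4876, 0.2578, 0.0722]
tool_rot: [0.0, 0.327, 0.945, 0.002]
contact_force: [0.6, 0.9, -0.2]
gripper_width: 0.179
```

Run:
```python
from h import *
goal((.4873,.2577,.071),51.9)
```

```text
t 3.65 pos [0.4876 0.2578 0.0722] yh 51.82 F [ 0.6  0.9 -0.2] M [ 0.09 -0.04  0.03] w 0.179
  cm [ 0.02 -0.03  0.12] rot [ 0.003 -0.001 -0.001] q6 [ 0.35  0.03  1.91  0.    1.19 -0.56]
```

The bar is gripped (opening about 15–16 mm). Next, a light press to see how stiff the contact is.

>>> play_rows(
  commands=[
    {"dx": 0,"dy": 0,"dz": 0.1,"rx": 0,"ry": 0,"rz": 0,"claw": 1},
    {"dx": 0,"dy": 0,"dz": 0.2,"rx": 0,"ry": 0,"rz": 0,"claw": 1},
    {"dx": 0,"dy": 0,"dz": 0.2,"rx": 0,"ry": 0,"rz": 0,"claw": 1},
  ],
)

```text
time: 3.95
tool_pos: [0.4879, 0.258, 0.0721]
tool_rot: [0.0, 0.327, 0.945, 0.001]
contact_force: [-4.3, -1.2, 10.3]
gripper_width: 0.172
```

Run:
```python
from h import *
goal((.4873,.2577,.071),111.9)
```

```text
t 3.95 pos [0.4879 0.258  0.0721] yh 51.83 F [-4.3 -1.2 10.3] M [-0.43  0.95  0.05] w 0.172
  cm [ 0.03 -0.06  0.11] rot [ 3.000e-03  1.000e-03 -1.048e+00] q6 [ 0.35  0.03  1.91  0.    1.19 -0.56]
```

>>> play_rows(
  commands=[
    {"dx": 0.03,"dy": -0.03,"dz": 0.2,"rx": 0,"ry": 0,"rz": -0.08,"claw": 1},
    {"dx": 0.03,"dy": -0.03,"dz": 0.2,"rx": 0,"ry": 0,"rz": -0.16,"claw": 1},
    {"dx": 0.03,"dy": -0.03,"dz": 0.2,"rx": 0,"ry": 0,"rz": -0.24,"claw": 1},
    {"dx": 0.03,"dy": -0.03,"dz": 0.2,"rx": 0,"ry": 0,"rz": -0.32,"claw": 1},
    {"dx": 0.03,"dy": -0.03,"dz": 0.2,"rx": 0,"ry": 0,"rz": -0.35,"claw": 1},
  ],
)

```text
time: 4.45
tool_pos: [0.4888, 0.2583, 0.0721]
tool_rot: [0.002, 0.156, 0.988, 0.002]
contact_force: [-1.2, -1.1, 7.1]
gripper_width: 0.174
```

Run:
```python
from h import *
goal((.4873,.2577,.071),112.4)
```

```text
t 4.45 pos [0.4888 0.2583 0.0721] yh 71.99 F [-1.2 -1.1  7.1] M [-0.18  0.2  -0.08] w 0.174
  cm [ 0.13 -0.1   0.11] rot [ 0.003  0.004 -0.705] q6 [ 0.35  0.03  1.91  0.    1.19 -0.91]
```

>>> play_rows(
  commands=[
    {"dx": 0.08,"dy": -0.05,"dz": 0.2,"rx": 0,"ry": 0,"rz": -0.08,"claw": 1},
    {"dx": 0.08,"dy": -0.05,"dz": 0.2,"rx": 0,"ry": 0,"rz": -0.16,"claw": 1},
    {"dx": 0.08,"dy": -0.05,"dz": 0.2,"rx": 0,"ry": 0,"rz": -0.24,"claw": 1},
    {"dx": 0.08,"dy": -0.05,"dz": 0.2,"rx": 0,"ry": 0,"rz": -0.32,"claw": 1},
    {"dx": 0.08,"dy": -0.05,"dz": 0.2,"rx": 0,"ry": 0,"rz": -0.4,"claw": 1},
  ],
)

```text
time: 4.95
tool_pos: [0.4887, 0.2578, 0.0713]
tool_rot: [0.003, -0.044, 0.999, 0.001]
contact_force: [0.4, -2.5, 0.0]
gripper_width: 0.174
```

Run:
```python
from h import *
goal((.4873,.2577,.071),112.4)
cv2.imwrite("pics/w3.png",grab_frame("wrist"))
```

```text
t 4.95 pos [0.4887 0.2578 0.0713] yh 95.1 F [ 0.4 -2.5  0. ] M [-0.39 -0.06 -0.02] w 0.174
  cm [ 0.14 -0.    0.02] rot [ 0.002  0.006 -0.302] q6 [ 0.35  0.03  1.91  0.    1.19 -1.31]
```

View pics/w3.png

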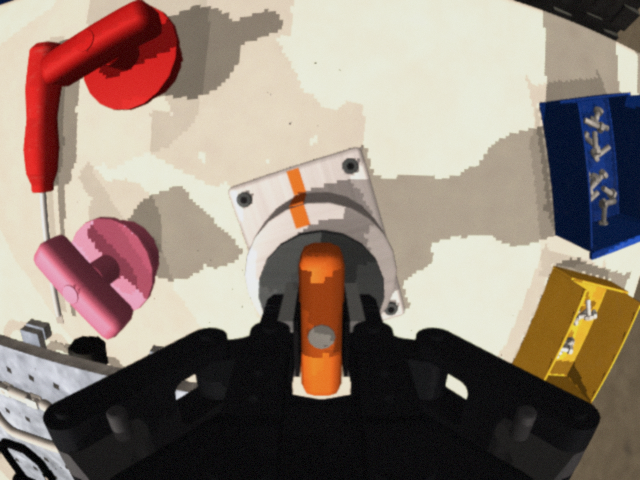

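The bar turns with the fingers, standing vertical at (320,320). The mark at (298,200) is still about 17° off. I keep turning with a light press.

>>> play_rows(
  commands=[
    {"dx": 0.05,"dy": 0,"dz": 0.2,"rx": 0,"ry": 0,"rz": -0.08,"claw": 1},
    {"dx": 0.08,"dy": 0,"dz": 0.3,"rx": 0,"ry": 0,"rz": -0.16,"claw": 1},
    {"dx": 0.08,"dy": 0,"dz": 0.3,"rx": 0,"ry": 0,"rz": -0.24,"claw": 1},
    {"dx": 0.08,"dy": 0,"dz": 0.3,"rx": 0,"ry": 0,"rz": -0.3,"claw": 1},
    {"dx": 0.08,"dy": 0,"dz": 0.3,"rx": 0,"ry": 0,"rz": -0.3,"claw": 1},
  ],
)

```text
time: 5.5
tool_pos: [0.4866, 0.2575, 0.0663]
tool_rot: [0.002, -0.194, 0.981, 0.001]
contact_force: [0.1, 0.6, -4.1]
gripper_width: 0.179
```

Run:
```python
from h import *
goal((.4873,.2577,.060),112.4)
```

```text
t 5.5 pos [0.4866 0.2575 0.0663] yh 112.33 F [ 0.1  0.6 -4.1] M [-0.01  0.01  0.03] w 0.179
  cm [-0.07 -0.01  0.63] rot [ 0.001  0.003 -0.001] q6 [ 0.35  0.04  1.92  0.    1.18 -1.61]
```

It is dropping in: z has fallen from 71 to 66 mm with no resistance. I follow it down.

>>> play_rows(
  commands=[
    {"dx": -0.03,"dy": 0,"dz": 0.2,"rx": 0,"ry": 0,"rz": 0,"claw": 1},
    {"dx": -0.03,"dy": 0,"dz": 0.4,"rx": 0,"ry": 0,"rz": 0,"claw": 1},
    {"dx": -0.03,"dy": 0,"dz": 0.6,"rx": 0,"ry": 0,"rz": 0,"claw": 1},
    {"dx": -0.03,"dy": 0,"dz": 0.8,"rx": 0,"ry": 0,"rz": 0,"claw": 1},
    {"dx": -0.03,"dy": 0,"dz": 0.8,"rx": 0,"ry": 0,"rz": 0,"claw": 1},
  ],
)

```text
time: 6.0
tool_pos: [0.487, 0.2577, 0.0602]
tool_rot: [0.001, -0.194, 0.981, 0.001]
contact_force: [-6.4, -2.4, 9.9]
gripper_width: 0.175
```

Run:
```python
from h import *
goal((.4873,.2577,.060),112.4)
```

```text
t 6.0 pos [0.487  0.2577 0.0602] yh 112.31 F [-6.4 -2.4  9.9] M [-0.49  1.02  0.02] w 0.175
  cm [-0.03 -0.02  0.02] rot [ 0.001  0.002 -0.001] q6 [ 0.35  0.05  1.92  0.    1.17 -1.61]
```

It dropped 11.9 mm and now meets 10 N of resistance, so it is seated. I ease off, open and rise.

>>> play_rows(
  commands=[
    {"dx": 0,"dy": 0,"dz": 0,"rx": 0,"ry": 0,"rz": 0,"claw": 1},
    {"dx": 0,"dy": 0,"dz": 0,"rx": 0,"ry": 0,"rz": 0,"claw": 0.5},
    {"dx": 0,"dy": 0,"dz": 0,"rx": 0,"ry": 0,"rz": 0,"claw": 0},
    {"dx": 0,"dy": 0,"dz": 0,"rx": 0,"ry": 0,"rz": 0,"claw": 0},
    {"dx": 0,"dy": 0,"dz": 0,"rx": 0,"ry": 0,"rz": 0,"claw": 0},
  ],
)

```text
time: 6.5
tool_pos: [0.4871, 0.2578, 0.0602]
tool_rot: [0.001, -0.193, 0.981, 0.001]
contact_force: [0.4, -0.1, 0.1]
gripper_width: 0.845
```

>>> play_rows(
  commands=[
    {"dx": 0,"dy": 0,"dz": -2,"rx": 0,"ry": 0,"rz": 0,"claw": 0},
    {"dx": 0,"dy": 0,"dz": -5,"rx": 0,"ry": 0,"rz": 0,"claw": 0},
    {"dx": 0,"dy": 0,"dz": -9,"rx": 0,"ry": 0,"rz": 0,"claw": 0},
    {"dx": 0,"dy": 0,"dz": -12,"rx": 0,"ry": 0,"rz": 0,"claw": 0},
    {"dx": 0,"dy": 0,"dz": -12,"rx": 0,"ry": 0,"rz": 0,"claw": 0},
  ],
)

```text
time: 7.0
tool_pos: [0.49, 0.2587, 0.1864]
tool_rot: [0.006, -0.193, 0.981, 0.002]
contact_force: [0.1, 0.3, 0.4]
gripper_width: 0.999
```

Run:
```python
from h import *
s=monitor.state();goal((.4873,.2577,.060),112.4)
im=grab_frame("wrist");cv2.imwrite("pics/w4.png",im)
si=grab_frame("side");cv2.imwrite("pics/s4.png",cv2.resize(si[300:410,265:385],None,fx=5,fy=5,interpolation=cv2.INTER_CUBIC))
cs,m=comps(im,15)
for k,st,c in cs:
    if st[4]>400:
        r=cv2.minAreaRect(np.argwhere(k)[:,::-1].astype(np.float32))
        pts=cv2.boxPoints(r);e=sorted([(np.linalg.norm(pts[i]-pts[(i+1)%4]),i) for i in range(4)])
        A,B=[(pts[i]+pts[(i+1)%4])/2 for _,i in e[:2]]
        a,b=wz(A,.081,s),wz(B,.081,s);print(r,a,b,np.degrees(np.arctan2(*(b-a)[1::-1])))
    else: print(c.round(1),st,wz(c,.008,s).round(4))
```

```text
t 7.0 pos [0.49   0.2587 0.1864] yh 112.31 F [0.1 0.3 0.4] M [ 0.   -0.08  0.02] w 0.999
  cm [ 0.45  0.   12.64] rot [ 0.001  0.013 -0.002] q6 [ 0.35 -0.09  1.83  0.    1.39 -1.61]
[320.2 169.8] [316 153  10  34 250] [0.4532 0.2435 0.008 ]
((321.0, 232.0), (84.0, 24.0), 90.0) [0.45953356 0.24678313 0.081     ] [0.51482659 0.26937812 0.081     ] 22.22693152200587
```

View pics/w4.png

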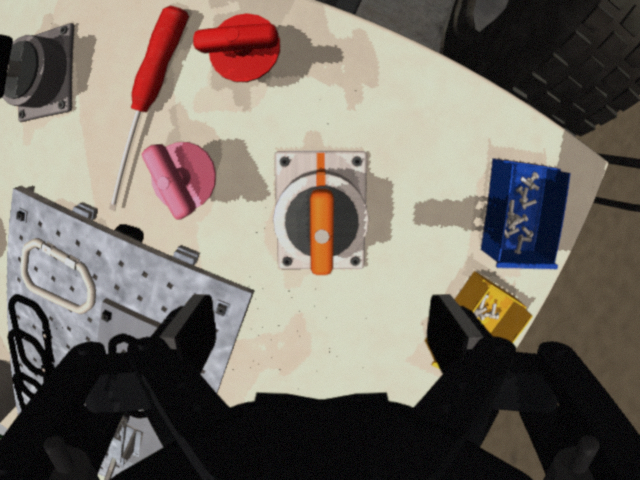

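View pics/s4.png

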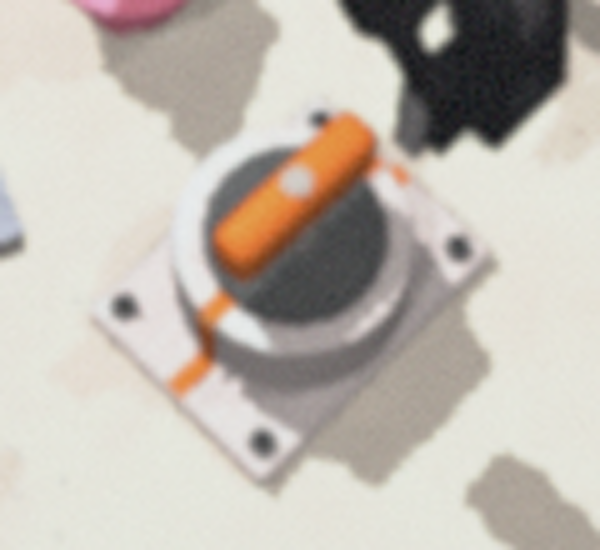

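The wrist view shows the bar (321,232) in line with the mark (320,170). The side crop shows the dot lower, at (298,181). A quick height check, then I hand in.

>>> play_rows(
  commands=[
    {"dx": 0,"dy": 0,"dz": -1,"rx": 0,"ry": 0,"rz": 0,"claw": 0},
    {"dx": 0,"dy": 0,"dz": -1,"rx": 0,"ry": 0,"rz": 0,"claw": 0},
    {"dx": 0,"dy": 0,"dz": -1,"rx": 0,"ry": 0,"rz": 0,"claw": 0},
  ],
)

```text
time: 7.4
tool_pos: [0.487, 0.2575, 0.1903]
tool_rot: [0.001, -0.193, 0.981, 0.001]
contact_force: [0.0, -0.3, -0.1]
gripper_width: 1.0
```

Run:
```python
from h import *
from plant import ticket
uv=(265+298/5-.4,300+181/5-.4)
o,d=ray("side",uv)
for z in(.083,.087,.091,.099): print(z,onz("side",uv,z).round(4))
goal((.4873,.2577,.060),112.4)
```

```text
0.083 [0.4857 0.2569 0.083 ]
0.087 [0.4864 0.2584 0.087 ]
0.091 [0.4872 0.26   0.091 ]
0.099 [0.4887 0.2631 0.099 ]
t 7.4 pos [0.487  0.2575 0.1903] yh 112.31 F [ 0.  -0.3 -0.1] M [0.02 0.03 0.02] w 1.0
  cm [ 1.000e-02 -1.000e-02  1.303e+01] rot [ 0.001  0.003 -0.002] q6 [ 0.35 -0.1   1.83  0.    1.41 -1.61]
```

The dot's height comes out at about 86 mm, against 87 mm expected for a seated key and 99 mm for one riding high. It is seated.

```bash
python3 -c "
from plant import ticket
print(ticket.job_done())"
```

```text
the job is handed in; nothing more can be done
None
```

The orange key is seated in the socket and in line with the marks, and I handed the job in at about 7.4 s. I gripped its bar, pressed with about 10 N at most, turned it about 60° counterclockwise and followed it down into the slot. I then opened the gripper and rose clear.

**Last checks:**
- **Drop:** the key went down 11.9 mm, against 12 mm expected, and then met about 10 N of resistance.
- **Alignment:** the bar measured 22.2° and the marks 22.4°.
- **Height:** from the side view the handle top is at about 86 mm, where a seated key should be at 87 mm.
- **Clearance:** the arm reads no contact force after release.
- **Spare key:** I never went near it, but I took no separate measurement of it at the end.

**What disagreed:**
- **Starting angle:** the brief says the key starts 40–80° counterclockwise from the slot. All three cameras showed it about 60° clockwise of the marks, so I turned by what I measured.
- **Press during the turn:** the press was not constant. The force read about 0 N near 17° before the slot, so I added a little downward push to finish.

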